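Load a slide cassette through the sprung gate of a scanner dock

TASK

Load the slide cassette into the dock: bring it to the open end with the blue patch and push it flat down the lane, through the two orange gate leaves, until it is home on the sprung pad at the far end; feel for the pad and press it clearly but gently for a moment (aim for 7 N on the pad, always under 15 N). Then take the fingers out so that the gate swings shut behind the cassette, which stays in its bay. Leave the microscope and the specimen jars alone.

Things in the scene. Friction and masses are not known exactly. Their poses are not given: they have to be found in the camera images.
- cassette: Loose box for microscope slides, grey with a blue top: 76 long (its x) x 54 wide (its y) x 38 mm high, 0.1 to 0.2 kg, closed and the same both ways round. Origin: centre of its underside, z up. Starts flat on the bench.
- dock: Fixed loading dock on the bench, open at the top. Origin: on its underside, on the middle line; x runs down the lane, the way to push, y to the left of that, z up. Aluminium plate 320 (x -155 to +165) x 110 mm, 8 mm thick: the cassette rides on it. White walls 40 mm high above the plate, 8 mm thick; lane 58 mm wide from x = -35 to +135 mm, locally wider beside the gate, which is at x = -20 mm.
- apron (a point): Centre of the blue patch (80 x 60 mm) on the plate's top, at dock x = -110 mm; axes as the dock's. The plate is bare from dock x = -155 to -67 mm: room for the cassette with fingers at its sides. From x = -67 to -35 mm funnel walls narrow from about 80 mm to the 58 mm lane.
- noses (a point): Point on the plate's top in mid-lane, at dock x = 62 mm, between two sprung rubber noses, one each side, 10 to 26 mm above the plate, reaching 5 mm into the lane. They squeeze the cassette's sides: a bump of 12 to 20 N as its front goes in (about dock x = 50 to 62 mm), then a steady drag of 4 to 9 N, some 2 N less once the gate leaves slip off its tail. None of this is yet the pad.
- gate_left (a joint): Angle of the orange leaf on the dock's +y side, rad: 0 shut, across the lane; up to 1.5 as it swings inwards (dock +x). Leaf 33 mm long, 3 thick, 36 high, from 2 mm above the plate; upright hinge at dock x = -20, y = 33.5 mm. A weak spring (under 2.5 N at its edge) shuts it; it can shut once the cassette's tail is past dock x = 15 mm and the fingers are gone.
- gate_right (a joint): The same for the mirrored leaf on the -y side, hinge at y = -33.5 mm; positive as it swings inwards.
- end_stop: Black block across the dock's far end, 16 x 90 x 52 mm, near face at dock x = 149 mm. Origin: centre of its underside, on the plate. Before it in mid-lane stands a black sprung pad, 40 wide x 28 mm high, its centre 20 mm above the plate. The pad is set by hand, not measured: its face may be anywhere from dock x = 96 to 126 mm, so feel for it. It yields 1 mm per 6 N, 8 mm at most.
- microscope: Bystander: red and white microscope, base 150 x 120 mm, 330 mm tall. Origin: centre of its underside.
- star_jar: Bystander: clear specimen jar with a starfish on black, 72 mm across, 124 mm tall. Origin: centre of its underside.
- seahorse_jar: Bystander: clear specimen jar with a seahorse, 72 mm across, 124 mm tall. Origin: centre of its underside.
There are look-alikes about, which are no part of the job. There is more than one size of the cassette; the one meant has the size given above.

How it is judged (in metres and radians):
On the way, in this order (a step that is already met when the one before it is completed fails the run):
1. the cassette, flat on the dock's plate, holds both gate leaves open (value of joint each of gate_left, gate_right above 0.6 rad and x of cassette in the frame of dock between -0.055 and 0.01 m and z of cassette in the frame of dock below 0.014 m), for 0.1 s.
2. the cassette, past the gate, is pressed on the pad with at least 4 N (contact force between cassette and end_stop above 4 N and x of cassette in the frame of dock above 0.05 m), for 0.2 s.
At the end, for the whole second after the job is handed in: The cassette lies flat and at rest on the dock's plate in the bay behind the gate (its centre past dock x = 50 mm), and both gate leaves are shut (within 0.08 rad) (value of joint each of gate_left, gate_right below 0.08 rad and x of cassette in the frame of dock above 0.05 m and z of cassette in the frame of dock below 0.011 m and angle between cassette's own z axis and vertical below 0.05 rad and linear speed of cassette below 0.01 m/s); the robot touches nothing.
It fails at once if the cassette is pressed on the end stop with more than 15 N (contact force between cassette and end_stop above 15 N).
It fails at once if the cassette is tipped by more than 0.5 rad (angle between cassette's own z axis and vertical above 0.5 rad).
It fails at once if the microscope is moved by more than 2 cm (distance of microscope from where it was at the start of the episode above 0.02 m).
It fails at once if a specimen jar is moved by more than 2 cm or tipped (distance of any of star_jar, seahorse_jar from where it was at the start of the episode above 0.02 m or angle between any of star_jar, seahorse_jar's own z axis and vertical above 0.3 rad).
It also fails if it takes over 72 s, if anything falls off the work surface, if the arm or the gripper's body presses on something with over 40 N, if the wrist force passes 120 N, or if a joint passes its speed limit or range.

ROBOT

A 6-joint arm with a two-finger parallel gripper is mounted at the origin on the work surface. World frame = base frame: x ahead of the robot, y to its left, z up, the work surface at z = 0. Lengths are in m, angles in degrees, forces in N, time in s.
With the tool pointing down it reaches from about 0.375 to 0.9 m from the base axis. Payload 3.1 kg.
Tool frame: the origin (TCP) lies at the very end of the fingers, on their centre line; the grasp point (between the pads) lies 19 mm behind it (bot.hold_point_z is the z of the grasp point in the tool frame, in m); z points along the fingers, y is the line along which they close (so a half turn about z gives the same grasp; the last joint's range is limited). The gripper opens to 87 mm and grips with 3 to 60 N. Pads are 19 mm wide; open, the fingers measure 117 mm over their backs; the gripper's body (75 mm by 190 mm) begins 51 mm behind the grasp point.
Start: joints at [-75.201, 30.224, 82.088, -0, 67.689, -10.227], TCP at [0.264, -0.566, 0.223] pointing down, gripper open.
Joint ranges: [-176.69, 176.69], [-43.24, 126.21], [12.49, 139.97], [-82, 262], [0, 151.66], [-163.58, 163.58]. Speed limits (degrees/s): [159.86, 159.86, 180, 180, 180, 180].

INTERFACE

Orientations are given as a 3x3 rotation matrix whose columns are the frame's x, y, z axes.
In Python, from rig import bot, capture, camera_model gives the robot as it stands.
- The arm moves only by the tool apply_moves, never from a script. Its argument "plan" is text: rows parted by semicolons, each of 6 numbers parted by spaces: the shift along the tool's x, y, z in units of 0.05 m (1.0 is 0.05 m), then the turn, a rotation vector about the tool's x, y, z in units of 360 degrees (1.0 is 360 degrees). In form: dx dy dz ax ay az; .... A call has 1 to 10 rows; each row shifts and turns the commanded pose from where the row before left it, along the tool's axes as they then stand; what a row does not reach is not made up. A row lasts 1/12 s, in which the tool goes at most 41.7 mm and 7.16 degrees, less where a joint would pass 70% of its speed; a pose out of reach is approached as far as the arm can. A call with a number of a shift or a turn outside -1 to 1 is refused whole. A call with a gripper value outside its range is refused whole. "gripper" is the gripper command: -1 is shut, 1 is fully open, values between are in proportion, set as the call begins (left out, the last holds). The fingers move at their own pace and stop on an object; the grip force is fixed at half the most. Time passes only in rows, so rows that do not move let the fingers close. It gives the time, the measured TCP pose, the force, the opening and the grip force at its end, in the units of the state.
- bot.read_state(): the state, without advancing time (a new reading comes with each control period).
- capture(name): name is "side" or "top"; returns the picture (384x512x3 uint8, red, green, blue); there is no depth.
- camera_model(name): a dict with "vertical_fov" (degrees; the focal length in pixels is half the picture's height over the tangent of half this angle, whatever the lens; pixels are square), "cx", "cy" (the principal point, pixels), "dist" ([k1, k2, p1, p2, k3] as OpenCV has them; the pictures are not rectified), "position" and "rotation" of the camera in the world. Camera axes: x right, y down, z forward; pixel columns grow to the right and rows downward; lengths in m; the calibration is good to about 2 mm. A picture is of the moment at which its call begins. camera_model takes no time and is no camera call.
- bot.hand_in(): hands the job in; it is judged then, once.
The state is a dict: "time_s": time; "joint_positions": joint angles; "qvel": joint speeds; "tau": joint torques, N m; "position": TCP position; "tcp_rot": TCP orientation; "force": force on the tool from outside, world axes, zero at the start; "moment": the same for the moment, N m; "opening": opening from 0.0 (shut) to 1.0 (fully open); "grasp_force": force on a finger pad.
Only numpy, scipy, OpenCV 4.12 (cv2) and the standard library are available. Lean on these libraries where they do the work, as an engineer would, in place of code of your own. Each camera call takes 0.05 s, during which the arm holds its last target. There are 200 camera calls.

## Working session

There is one attempt and no reset: what is moved stays moved. The work goes in short steps, Python scripts to look and compute and a tool call to move; the robot and the scene stay as the last step left them, time stands still between calls to the robot, and variables do not carry over. Pictures are saved under pics/ and viewed, at most 10 in all, crops included, and the job is handed in when it is done.

Besides the shell and the picture viewer there is one more tool, called after "Request:" as name(argument=value, ...) on one line, values as JSON. apply_moves: Moves the arm, as the interface text tells. Its arguments: {"type":"object","properties":{"plan":{"type":"string"},"gripper":{"type":"number"}},"required":["plan"]}

```bash
ls; mkdir -p pics; python3 - <<'E'
from rig import bot,capture,camera_model
import cv2
for n in("side","top"):
    im=capture(n); cv2.imwrite(f"pics/{n}0.png",im[:,:,::-1])
    print(n,camera_model(n))
print(bot.read_state())
E
```

```text
pics
side {'vertical_fov': 57.2527279921513, 'cx': 254.18916591887043, 'cy': 198.96606720448264, 'dist': array([0.02706268, 0.        , 0.        , 0.        , 0.        ]), 'position': array([0.21655331, 0.79193687, 0.58633223]), 'rotation': array([[-0.92503811, -0.20310015,  0.32102152],
       [-0.37973842,  0.47179396, -0.79574442],
       [ 0.0101598 , -0.85799812, -0.51355233]])}
top {'vertical_fov': 47.61010798771865, 'cx': 253.64169097480595, 'cy': 186.4686004256088, 'dist': array([-0.08618309,  0.        ,  0.        ,  0.        ,  0.        ]), 'position': array([ 0.47766387, -0.02520187,  1.11418596]), 'rotation': array([[ 0.02332937, -0.99595997,  0.08671495],
       [-0.99953169, -0.02151875,  0.02175667],
       [-0.01980277, -0.08718191, -0.99599556]])}
{'time_s': 0.1, 'joint_positions': array([-7.52007607e+01,  3.02728720e+01,  8.21494103e+01, -2.83658530e-04,
        6.76903172e+01, -1.02264756e+01]), 'qvel': array([-0.06301996, -0.22687913, -0.16406028, -0.08524564,  0.03571065,
       -0.05652117]), 'tau': array([-9.42130350e-05, -4.40984952e+01, -1.77150410e+01,  6.35495991e-02,
        5.34155464e-02, -5.33021444e-05]), 'position': array([ 0.26425108, -0.5656531 ,  0.2216757 ]), 'tcp_rot': array([[ 9.06117311e-01,  4.23026195e-01, -5.06413010e-04],
       [ 4.23026358e-01, -9.06115387e-01,  1.89886828e-03],
       [ 3.44402404e-04, -1.93482348e-03, -9.99998069e-01]]), 'force': array([-0.06497292, -0.40931685,  0.57437613]), 'moment': array([-0.02516303, -0.05699857, -0.00309774]), 'grasp_force': 0.0, 'opening': 0.9970429847189979}
```

View pics/side0.png

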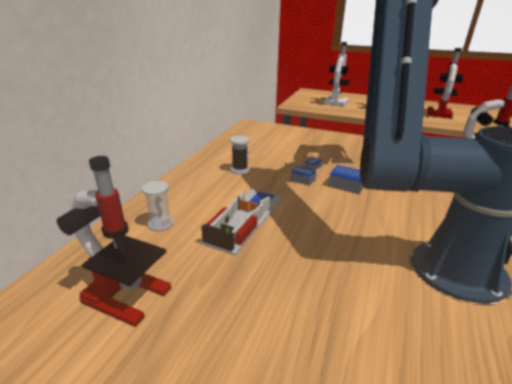

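View pics/top0.png

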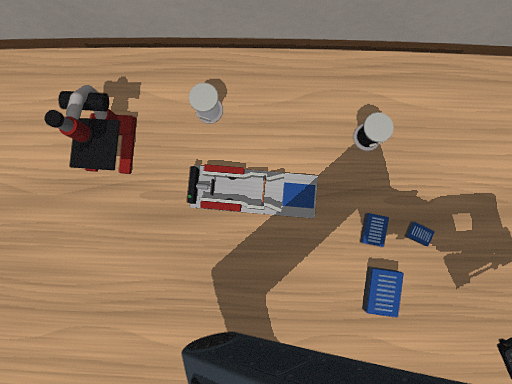

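The top view shows three blue-topped boxes that could be the cassette: A at (375,230), B at (420,233) and C at (384,291). The dock's blue patch at (299,195) is also blue. At the lid height, about 31x22 px would match 76x54 mm, so A looks likely. Next I measure it.

```bash
cat > h.py <<'E'
import numpy as np,cv2
from rig import bot,capture,camera_model
def K(m):
    f=192/np.tan(np.radians(m["vertical_fov"]/2)); return np.array([[f,0,m["cx"]],[0,f,m["cy"]],[0,0,1.]])
def ray(n,p):
    m=camera_model(n); u=cv2.undistortPoints(np.array(p,float).reshape(-1,1,2),K(m),m["dist"])[:,0]
    return m["position"],np.c_[u,np.ones(len(u))]@m["rotation"].T
def plane(n,p,z):
    o,d=ray(n,p); return o+d*((z-o[2])/d[:,2])[:,None]
def tri(p,q):
    a,d=ray("top",[p]);b,e=ray("side",[q]); d=d[0];e=e[0]
    s=np.linalg.lstsq(np.c_[d,-e],b-a,rcond=None)[0]; P=a+s[0]*d;Q=b+s[1]*e
    return (P+Q)/2,np.linalg.norm(P-Q)
def blue(im,lo=(100,110,40),hi=(130,255,255)):
    return cv2.inRange(cv2.cvtColor(im,cv2.COLOR_RGB2HSV),lo,hi)
def blobs(n,amin=40,im=None):
    im=capture(n) if im is None else im
    k=cv2.morphologyEx(blue(im),cv2.MORPH_CLOSE,np.ones((5,5)))
    return [c for c in cv2.findContours(k,cv2.RETR_EXTERNAL,cv2.CHAIN_APPROX_NONE)[0] if cv2.contourArea(c)>amin]
E
python3 - <<'E'
from h import *
for n in("top","side"):
    for c in blobs(n):
        r=cv2.minAreaRect(c); b=cv2.boxPoints(r)
        print(n,np.round(r[0],1),cv2.contourArea(c),end=" ")
        for z in(.0,.008,.038):
            P=plane(n,b,z); e=np.linalg.norm(np.diff(P[[0,1,2]],axis=0)[:,:2],axis=1)
            i=e.argmax(); v=P[i+1]-P[i]
            print(z,P.mean(0)[:2].round(4),(e*1e3).round(1),np.degrees(np.arctan2(v[1],v[0])).round(1),end=" | ")
        print()
a=cv2.imread("pics/top0.png")[140:330,170:450]; b=cv2.imread("pics/side0.png")[130:260,190:370]
cv2.imwrite("pics/c1.png",np.vstack([cv2.resize(a,(560,380),interpolation=2)])); cv2.imwrite("pics/c2.png",cv2.resize(b,(720,520),interpolation=2))
E
```

```text
top [384.4 292.2] 1359.0 0.0 [ 0.313  -0.3387] [114.2  81.5] -7.3 | 0.008 [ 0.3142 -0.3365] [113.4  81. ] -7.3 | 0.038 [ 0.3186 -0.328 ] [110.3  78.8] -7.3 | 
top [420.1 233.8] 343.0 0.0 [ 0.4622 -0.4303] [42.8 60.1] -115.3 | 0.008 [ 0.4623 -0.4274] [42.5 59.7] -115.3 | 0.038 [ 0.4627 -0.4165] [41.3 58.1] -115.3 | 
top [375.  229.4] 603.5 0.0 [ 0.4714 -0.3135] [76.1 56. ] -11.1 | 0.008 [ 0.4715 -0.3114] [75.6 55.6] -11.1 | 0.038 [ 0.4716 -0.3036] [73.5 54.1] -11.1 | 
top [298.4 195. ] 673.5 0.0 [ 0.5553 -0.116 ] [59.8 80.4] -94.0 | 0.008 [ 0.5547 -0.1154] [59.4 79.9] -94.0 | 0.038 [ 0.5526 -0.1129] [57.8 77.7] -94.0 | 
side [346.7 172.8] 232.0 0.0 [ 0.3398 -0.429 ] [ 87.2 109.8] 173.3 | 0.008 [ 0.3382 -0.4123] [ 86.1 108.3] 173.3 | 0.038 [ 0.3319 -0.3499] [ 81.6 102.7] 173.3 |
```

View pics/c1.png

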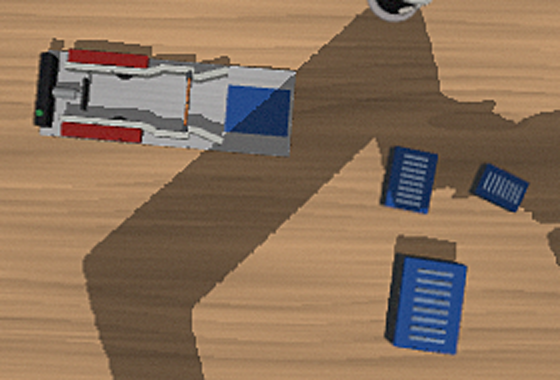

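View pics/c2.png

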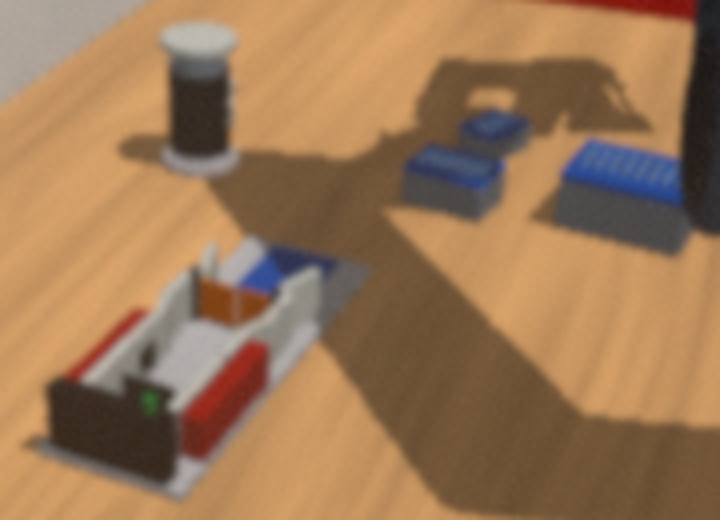

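Crop 1 shows box A at about (407,180) in the crop, which is (374,230) in the full picture. It measures 74x54 mm at lid height. B is 41x58 mm and C is 110x79 mm, so A is the cassette. Crop 2 shows A's lid corners at side pixels of about (291,171), (314,176), (316,170) and (296,167). Next I refine the heights and the dock axis.

```bash
python3 - <<'E'
from h import *
T=cv2.cvtColor(cv2.imread("pics/top0.png"),cv2.COLOR_BGR2RGB); S=cv2.cvtColor(cv2.imread("pics/side0.png"),cv2.COLOR_BGR2RGB)
# side blue blobs, looser
k=blue(S,(100,60,50))
for c in cv2.findContours(k,0,1)[0]:
    if cv2.contourArea(c)>15:
        r=cv2.minAreaRect(c); print("side",np.round(r[0],1),cv2.contourArea(c),cv2.boundingRect(c))
# lid in top: bright blue
k=blue(T,(100,110,40)); k[:, :355]=0; k[:210]=0;k[250:]=0;k[:,395:]=0
v=T[:,:,2].astype(int)*(k>0); print(v[211:250:2,360:392])
# plate mask
hsv=cv2.cvtColor(T,cv2.COLOR_RGB2HSV)
m=((hsv[:,:,1]<70)|(blue(T)>0)).astype(np.uint8); 
up=[];lo=[]
for x in range(284,312,2):
    ys=np.where(m[160:230,x])[0]+160; up.append((x,ys.min()-.5)); lo.append((x,ys.max()+.5))
def fit(p,z):
    P=plane("top",p,z)[:,:2]; l=cv2.fitLine(P.astype(np.float32),cv2.DIST_HUBER,0,.001,.001).ravel(); return np.degrees(np.arctan2(l[1],l[0])).round(2),l[2:].round(4)
print("edges",fit(up,.008),fit(lo,.008))
red=cv2.inRange(hsv,(0,150,80),(8,255,255))|cv2.inRange(hsv,(172,150,80),(180,255,255)); red[:, :180]=0
for c in cv2.findContours(red,0,1)[0]:
    if cv2.contourArea(c)>30: 
        r=cv2.minAreaRect(c); P=plane("top",cv2.boxPoints(r),.04); print("red",np.round(r[0],1),np.round(r[1],1),P.mean(0).round(4),[fit(cv2.boxPoints(r)[[i,(i+1)%4]],.04)[0] for i in(0,1)])
o=cv2.inRange(hsv,(8,170,120),(18,255,255)); o[:,:255]=0;o[:,275:]=0;o[:170]=0;o[215:]=0
y,x=np.where(o); print("orange",len(x),x.mean(),y.min(),y.max(),plane("top",[(x.mean(),y.mean())],.045))
d=(hsv[:,:,2]<60).astype(np.uint8); d[:, :180]=0;d[:,203:]=0;d[:150]=0;d[220:]=0
c=max(cv2.findContours(d,0,1)[0],key=cv2.contourArea); r=cv2.minAreaRect(c); P=plane("top",cv2.boxPoints(r),.06);print("stop",np.round(r,1) if 0 else r,P.mean(0))
for n,p in(("sea",(204,96)),("star",(379,127))): print(n,plane("top",[p],.12).round(3))
E
```

```text
side [503.5 277. ] 79.5 (499, 267, 10, 21)
side [489.4 246.4] 1368.0 (470, 215, 42, 64)
side [260.5 196.2] 90.0 (250, 192, 23, 11)
side [303.4 171.6] 131.0 (292, 167, 24, 11)
side [346.4 172.7] 287.5 (331, 165, 30, 17)
side [313. 161.] 48.0 (306, 158, 15, 7)
side [442.5 104. ] 10077.0 (374, 0, 138, 209)
[[  0   0   0   0   0   0   0   0   0   0   0   0   0   0   0   0   0   0
    0   0   0   0   0   0   0   0   0   0   0   0   0   0]
 [  0   0   0   0   0   0   0   0  65  73   0   0   0   0   0   0   0   0
    0   0   0   0   0   0   0   0   0   0   0   0   0   0]
 [  0   0   0   0   0   0   0  65  83  86  80  81  79  83  80  82  86  84
   75  70   0   0   0   0   0   0   0   0   0   0   0   0]
 [  0   0   0   0   0   0   0  73  85  82  81  81   0   0   0   0  96  88
   83  85  75  81  82  80  88  80  82  85  75   0   0   0]
 [  0   0   0   0   0   0   0  76  86  84  84  75  75  71  80  86 102   0
    0   0   0   0   0   0  86  81  81  81  88   0   0   0]
 [  0   0   0   0   0   0  64  82  84  85  78 103   0   0   0   0   0   0
    0  99  96  78  79  73  76  79  78  88   0   0   0   
[... 1753 characters left out ...]
   0   0   0   0   0   0   0   0   0   0   0   0   0
    0   0   0   0   0   0   0   0   0   0   0   0   0   0]]
edges (np.float32(86.1), array([ 0.6101, -0.1106], dtype=float32)) (np.float32(85.53), array([ 0.4997, -0.1127], dtype=float32))
red [220.3 205.7] [39.2  6.9] [0.5218 0.0798 0.04  ] [np.float32(-3.32), np.float32(86.12)]
red [223.5 168.8] [39.5  6.5] [0.6137 0.0746 0.04  ] [np.float32(-2.93), np.float32(86.23)]
orange 15 263.26666666666665 179 201 [[ 0.5646736  -0.02571774  0.045     ]]
stop ((192.88417053222656, 184.54269409179688), (8.944953918457031, 37.10499954223633), 6.340191841125488) [0.57112221 0.14642841 0.06      ]
sea [[0.775 0.118 0.12 ]]
star [[ 0.71  -0.292  0.12 ]]
```

```bash
cat >> h.py <<'E'
O=np.array([.5624,-.0057,0]); TH=86.0
def dock(x,y=0,z=0):
    c,s=np.cos(np.radians(TH)),np.sin(np.radians(TH)); return O+[c*x-s*y,s*x+c*y,z]
def todock(p):
    c,s=np.cos(np.radians(TH)),np.sin(np.radians(TH)); d=p-O; return np.array([c*d[0]+s*d[1],-s*d[0]+c*d[1],d[2]])
def need(p,yaw):
    s=bot.read_state(); R=s["tcp_rot"]; c,n=np.cos(np.radians(yaw)),np.sin(np.radians(yaw))
    G=np.array([[c,n,0],[n,-c,0],[0,0,-1.]])
    rv=cv2.Rodrigues(R.T@G)[0].ravel()/2/np.pi
    print("shift(u) now-axes",(R.T@(p-s["position"])/.05).round(3),"goal-axes",(G.T@(p-s["position"])/.05).round(3),"turn",rv.round(4))
E
python3 - <<'E'
from h import *
print("lid",tri((375,229.4),(303.4,171.6)),"corner+x-y",tri((389.5,216),(291.5,171.5)),tri((389,217),(296,167)), "patch",tri((298.4,195),(260.5,196.2)))
need(np.array([.4716,-.3036,.10]),-11.1)
print([dock(x).round(4) for x in(-.155,-.11,.16)])
E
```

```text
lid (array([ 0.47241432, -0.30395969,  0.03525993]), np.float64(0.001813260026622167)) corner+x-y (array([ 0.51637693, -0.34492242,  0.0083247 ]), np.float64(0.021691312916453744)) (array([ 0.50655993, -0.33930194,  0.03095423]), np.float64(0.007540842913225772)) patch (array([ 0.55691403, -0.11360293,  0.0178653 ]), np.float64(0.00625544761105072))
shift(u) now-axes [ 5.975 -2.996  2.444] goal-axes [ 3.059 -5.945  2.438] turn [-0.0002  0.      0.1003]
[array([ 0.5516, -0.1603,  0.    ]), array([ 0.5547, -0.1154,  0.    ]), array([0.5736, 0.1539, 0.    ])]
```

Request:
apply_moves(plan="0.6 -0.3 0.2 0 0 0;0.6 -0.3 0.2 0 0 0;0.6 -0.3 0.2 0 0 0;0.6 -0.3 0.2 0 0 0;0.6 -0.3 0.2 0 0 0;0.6 -0.3 0.2 0 0 0;0.6 -0.3 0.2 0 0 0;0.6 -0.3 0.2 0 0 0;0.6 -0.3 0.2 0 0 0;0.6 -0.3 0.2 0 0 0", gripper=0.8)

```text
time_s: 1.03
position: [0.4736, -0.3021, 0.122]
tcp_rot: [[0.906, 0.423, -0.0], [0.423, -0.906, 0.0], [-0.0, -0.0, -1.0]]
force: [0.8, -0.3, -0.3]
opening: 0.896
grasp_force: 0.0
```

Request:
apply_moves(plan="0 0 0 0 0 0.016;0 0 0 0 0 0.016;0 0 0 0 0 0.016;0 0 0 0 0 0.016;0 0 0 0 0 0.018;0 0 0 0 0 0.018;0 0 0 0 0 0;0 0 0 0 0 0")

```text
time_s: 1.7
position: [0.4728, -0.3034, 0.1225]
tcp_rot: [[0.982, -0.187, -0.0], [-0.187, -0.982, 0.0], [-0.0, -0.0, -1.0]]
force: [-0.6, -0.1, -0.1]
opening: 0.9
grasp_force: 0.0
```

```bash
python3 - <<'E'
from h import *
im=capture("top"); cv2.imwrite("pics/t2.png",cv2.resize(im[180:280,320:450,::-1],(780,600)))
s=bot.read_state();print(s["time_s"],s["position"],s["force"],s["opening"])
need(np.array([.4716,-.3036,.01]),-11.1)
E
```

```text
1.75 [ 0.47273881 -0.3034307   0.12247762] [-0.62173403  0.09760048  0.44254953] 0.8991147554106245
shift(u) now-axes [-0.021  0.008  2.25 ] goal-axes [-0.022  0.008  2.25 ] turn [-0.      0.      0.0008]
```

View pics/t2.png

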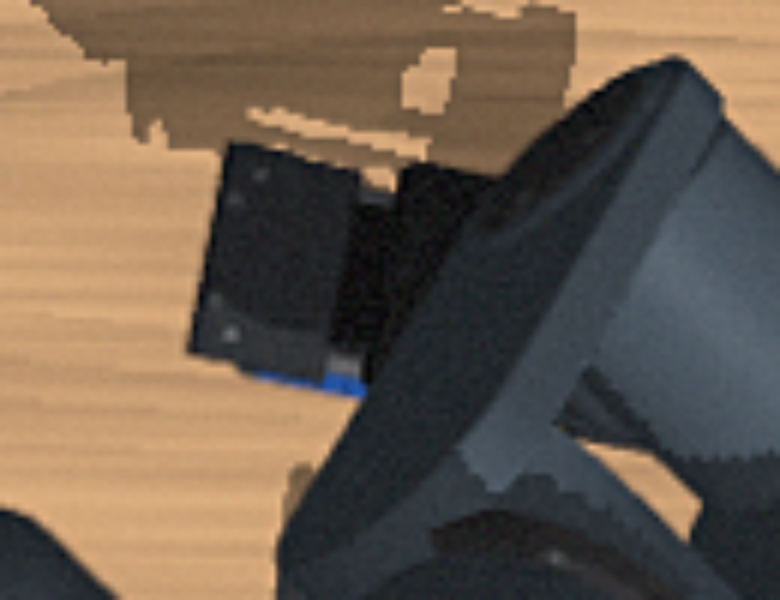

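The gripper sits over the cassette and is aligned with it. The blue edge is visible at about (310,385) in the crop. Descending now.

Request:
apply_moves(plan="0 0 0.3 0 0 0;0 0 0.3 0 0 0;0 0 0.3 0 0 0;0 0 0.3 0 0 0;0 0 0.25 0 0 0;0 0 0.2 0 0 0;0 0 0.2 0 0 0;0 0 0.2 0 0 0;0 0 0.2 0 0 0;0 0 0 0 0 0")

```text
time_s: 2.58
position: [0.4719, -0.3027, 0.0082]
tcp_rot: [[0.982, -0.19, -0.002], [-0.19, -0.982, 0.002], [-0.003, -0.002, -1.0]]
force: [0.2, 0.3, -0.1]
opening: 0.902
grasp_force: 0.0
```

Request:
apply_moves(plan="0 0 0 0 0 0;0 0 0 0 0 0;0 0 0 0 0 0;0 0 0 0 0 0;0 0 0 0 0 0;0 0 0 0 0 0;0 0 0 0 0 0;0 0 0 0 0 0", gripper=-1)

```text
time_s: 3.25
position: [0.4731, -0.3037, 0.0106]
tcp_rot: [[0.982, -0.19, 0.001], [-0.19, -0.982, -0.001], [0.001, 0.001, -1.0]]
force: [0.1, 0.7, 5.1]
opening: 0.616
grasp_force: 30.1
```

Request:
apply_moves(plan="0 0 -0.2 0 0 0;0 0 -0.3 0 0 0;0 0 -0.4 0 0 0;0 0 -0.4 0 0 0;0 0 -0.3 0 0 0;0 0 0 0 0 -0.018;0 0 0 0 0 -0.018;0 0 0 0 0 -0.018;0 0 0 0 0 -0.018;0 0 0 0 0 -0.018")

```text
time_s: 4.08
position: [0.4724, -0.303, 0.0902]
tcp_rot: [[0.929, 0.371, -0.001], [0.371, -0.929, 0.001], [-0.0, -0.001, -1.0]]
force: [0.6, -0.2, -1.9]
opening: 0.617
grasp_force: 30.1
```

Request:
apply_moves(plan="0 0 0 0 0 -0.018;0 0 0 0 0 -0.018;0 0 0 0 0 -0.018;0 0 0 0 0 -0.018;0 0 0 0 0 -0.018;0 0 0 0 0 -0.018;0 0 0 0 0 -0.018;0 0 0 0 0 -0.018;0 0 0 0 0 -0.018;0 0 0 0 0 -0.018")

```text
time_s: 4.92
position: [0.4724, -0.3029, 0.0901]
tcp_rot: [[0.06, 0.998, -0.001], [0.998, -0.06, 0.001], [0.001, -0.001, -1.0]]
force: [0.5, -0.8, -2.7]
opening: 0.619
grasp_force: 30.1
```

```bash
python3 - <<'E'
from h import *
s=bot.read_state();print(s["time_s"],s["position"],s["force"],s["opening"])
need(dock(-.112,0,.08),86)
E
```

```text
4.9167 [ 0.47235081 -0.30293355  0.0900777 ] [ 0.46204444 -0.79519828 -2.71380698] 0.618538634142242
shift(u) now-axes [3.802 1.419 0.203] goal-axes [3.816 1.382 0.202] turn [-0.0001 -0.0001  0.0015]
```

Request:
apply_moves(plan="0.2 0.1 0 0 0 0.0015;0.4 0.15 0 0 0 0;0.5 0.2 0 0 0 0;0.5 0.2 0 0 0 0;0.5 0.2 0 0 0 0;0.5 0.2 0 0 0 0;0.5 0.13 0 0 0 0;0.4 0.1 0 0 0 0;0.3 0.1 0 0 0 0;0 0 0 0 0 0")

```text
time_s: 5.75
position: [0.5559, -0.1158, 0.0901]
tcp_rot: [[0.072, 0.997, -0.001], [0.997, -0.072, 0.002], [0.001, -0.001, -1.0]]
force: [-0.2, -0.5, -2.8]
opening: 0.617
grasp_force: 30.1
```

```bash
python3 - <<'E'
from h import *
im=capture("top"); im2=capture("side")
a=cv2.resize(im[130:230,180:340,::-1],(560,350)); b=cv2.resize(im2[150:260,190:350,::-1],(364,250))
cv2.imwrite("pics/t3.png",np.vstack([a,np.pad(b,((0,0),(0,196),(0,0)))]))
s=bot.read_state();print(s["time_s"],s["position"],todock(s["position"]),s["force"],s["opening"])
need(dock(-.112,0,.018),86)
E
```

```text
5.85 [ 0.55550244 -0.11851265  0.09004712] [-0.11301899 -0.00098865  0.09004712] [-0.20112514 -0.59280271 -1.73436577] 0.6177040496051213
shift(u) now-axes [ 0.02  -0.019  1.441] goal-axes [ 0.02  -0.02   1.441] turn [-0.0001  0.     -0.0006]
```

View pics/t3.png

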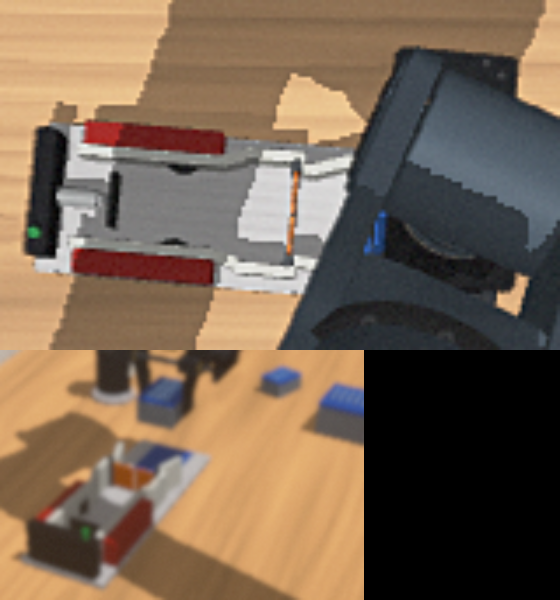

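The cassette is held over the apron in line with the lane. The gate is at crop (292,210) and the pad at (113,200). Lowering now, gently near the plate.

Request:
apply_moves(plan="0 0 0.2 0 0 0;0 0 0.3 0 0 0;0 0 0.3 0 0 0;0 0 0.3 0 0 0;0 0 0.2 0 0 0;0 0 0.06 0 0 0;0 0 0.02 0 0 0;0 0 0.02 0 0 0;0 0 0 0 0 0;0 0 0 0 0 0")

```text
time_s: 6.68
position: [0.5563, -0.1194, 0.0207]
tcp_rot: [[0.075, 0.997, 0.001], [0.997, -0.075, -0.001], [-0.0, 0.001, -1.0]]
force: [-0.1, 0.1, -1.5]
opening: 0.618
grasp_force: 30.1
```

Request:
apply_moves(plan="0 0 0.01 0 0 0;0 0 0.01 0 0 0;0 0 0 0 0 0;0 0 0 0 0 0")

```text
time_s: 7.02
position: [0.5559, -0.1191, 0.0193]
tcp_rot: [[0.075, 0.997, 0.0], [0.997, -0.075, -0.0], [-0.0, 0.0, -1.0]]
force: [-0.2, -0.2, -1.7]
opening: 0.616
grasp_force: 30.1
```

Request:
apply_moves(plan="0 0 0.01 0 0 0;0 0 0.01 0 0 0;0 0 0.01 0 0 0;0 0 0 0 0 0;0 0 0 0 0 0")

```text
time_s: 7.43
position: [0.5559, -0.1191, 0.0186]
tcp_rot: [[0.075, 0.997, 0.001], [0.997, -0.075, -0.0], [-0.0, 0.001, -1.0]]
force: [-1.4, 1.3, 6.7]
opening: 0.62
grasp_force: 30.1
```

Request:
apply_moves(plan="0 0 0 0 0 0;0 0 0 0 0 0;0 0 0 0 0 0;0 0 0 0 0 0;0 0 0 0 0 0;0 0 0 0 0 0", gripper=0.9)

```text
time_s: 7.93
position: [0.5558, -0.1191, 0.0174]
tcp_rot: [[0.075, 0.997, -0.0], [0.997, -0.075, 0.0], [0.0, -0.0, -1.0]]
force: [-0.3, 0.5, -0.4]
opening: 0.923
grasp_force: 0.0
```

Request:
apply_moves(plan="0 0 -0.4 0 0 0;0 0 -0.5 0 0 0;0 0 -0.5 0 0 0;-0.5 0 0 0 0 0;-0.5 0 0 0 0 0;-0.5 0 0 0 0 0;0 0 0 0 0 0;0 0 0 0 0 0")

```text
time_s: 8.6
position: [0.5501, -0.1951, 0.0875]
tcp_rot: [[0.078, 0.997, 0.0], [0.997, -0.078, 0.0], [0.0, 0.0, -1.0]]
force: [-0.3, 1.4, -0.2]
opening: 0.948
grasp_force: 0.0
```

```bash
python3 - <<'E'
from h import *
im=capture("top"); cv2.imwrite("pics/t4.png",cv2.resize(im[150:250,240:400,::-1],(800,500)))
s=bot.read_state();print(s["time_s"],s["position"],todock(s["position"]),s["force"],s["opening"])
need(dock(-.112,0,.018),86)
E
```

```text
8.65 [ 0.54969211 -0.19388303  0.0872921 ] [-0.18861108 -0.00045005  0.0872921 ] [-0.39348919 -0.45523703  0.1001154 ] 0.9556976814365368
shift(u) now-axes [ 1.531 -0.018  1.387] goal-axes [ 1.532 -0.009  1.386] turn [-0.0001 -0.0001 -0.0011]
```

View pics/t4.png

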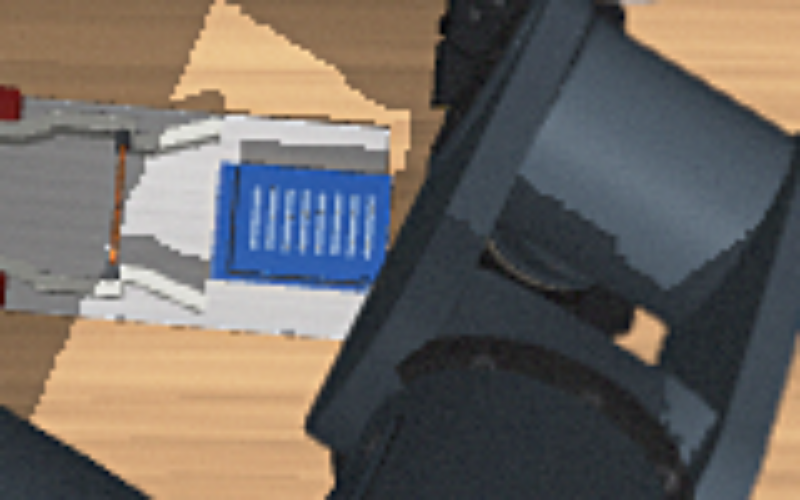

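The cassette lies square on the apron: its lid spans crop (212–390, 165–290), and the shut gate is at (117,205). Next I close the fingers to a narrow push tool and lower them behind the cassette.

Request:
apply_moves(plan="0 -0.01 0 0 0 -0.001;0 0 0.1 0 0 0;0 0 0.2 0 0 0;0 0 0.3 0 0 0;0 0 0.3 0 0 0;0 0 0.25 0 0 0;0 0 0.15 0 0 0;0 0 0.08 0 0 0;0 0 0 0 0 0;0 0 0 0 0 0", gripper=-0.77)

```text
time_s: 9.48
position: [0.5498, -0.1938, 0.0185]
tcp_rot: [[0.069, 0.998, 0.0], [0.998, -0.069, 0.0], [0.0, 0.0, -1.0]]
force: [-0.7, -1.1, -0.5]
opening: 0.272
grasp_force: 0.0
```

Request:
apply_moves(plan="0.1 0 0 0 0 0;0.1 0 0 0 0 0;0.1 0 0 0 0 0;0.1 0 0 0 0 0;0.1 0 0 0 0 0;0.1 0 0 0 0 0;0.1 0 0 0 0 0;0.1 0 0 0 0 0;0 0 0 0 0 0")

```text
time_s: 10.23
position: [0.5526, -0.153, 0.0187]
tcp_rot: [[0.068, 0.998, 0.0], [0.998, -0.068, 0.0], [0.0, 0.0, -1.0]]
force: [-0.5, 0.5, -0.0]
opening: 0.118
grasp_force: 0.0
```

Request:
apply_moves(plan="0.1 0 0 0 0 0;0.1 0 0 0 0 0;0.1 0 0 0 0 0;0.1 0 0 0 0 0;0.1 0 0 0 0 0;0.1 0 0 0 0 0;0.1 0 0 0 0 0;0.1 0 0 0 0 0;0.1 0 0 0 0 0;0.1 0 0 0 0 0")

```text
time_s: 11.07
position: [0.5568, -0.1071, 0.0189]
tcp_rot: [[0.065, 0.998, 0.002], [0.998, -0.065, -0.006], [-0.006, 0.002, -1.0]]
force: [-2.5, -17.9, 1.4]
opening: 0.113
grasp_force: 8.9
```

Request:
apply_moves(plan="0.1 0 0 0 0 0;0.1 0 0 0 0 0;0.1 0 0 0 0 0;0.1 0 0 0 0 0;0.1 0 0 0 0 0;0.1 0 0 0 0 0;0.1 0 0 0 0 0;0 0 0 0 0 0;0 0 0 0 0 0;0 0 0 0 0 0")

```text
time_s: 11.9
position: [0.5578, -0.0684, 0.0183]
tcp_rot: [[0.069, 0.998, -0.001], [0.998, -0.069, 0.001], [0.001, -0.001, -1.0]]
force: [-0.5, 0.6, -0.0]
opening: 0.115
grasp_force: 0.1
```

```bash
python3 - <<'E'
from h import *
im=capture("top"); cv2.imwrite("pics/t5.png",cv2.resize(im[150:230,180:340,::-1],(800,400)))
s=bot.read_state();print(s["time_s"],s["position"],todock(s["position"]),s["force"],s["opening"])
need(dock(0,0,.018),86)
E
```

```text
11.95 [ 0.55760329 -0.06838096  0.01821423] [-0.06286288  0.00041262  0.01821423] [-0.02765914  0.61732332  0.26754905] 0.11598100522482913
shift(u) now-axes [1.257 0.009 0.006] goal-axes [1.257 0.008 0.004] turn [-0.0003 -0.0002  0.0001]
```

View pics/t5.png

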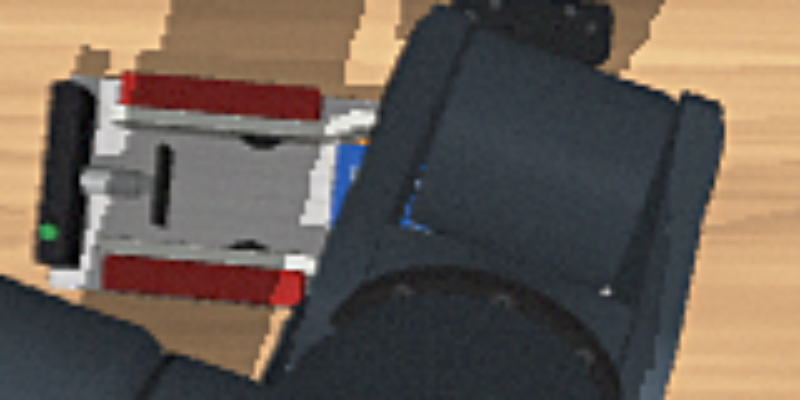

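The cassette front is at crop x≈335, past the gate (orange at (365,140)), with its centre at about dock x = -15 mm. The pad face is at crop x≈172, roughly dock 100 mm. Going on slowly through the noses.

Request:
apply_moves(plan="0.05 0 0 0 0 0;0.05 0 0 0 0 0;0.05 0 0 0 0 0;0.05 0 0 0 0 0;0.05 0 0 0 0 0;0.05 0 0 0 0 0;0.05 0 0 0 0 0;0.05 0 0 0 0 0;0.05 0 0 0 0 0;0.05 0 0 0 0 0")

```text
time_s: 12.78
position: [0.56, -0.044, 0.0185]
tcp_rot: [[0.069, 0.998, -0.0], [0.998, -0.069, 0.0], [0.0, -0.0, -1.0]]
force: [-0.9, -3.4, -0.2]
opening: 0.112
grasp_force: 1.5
```

Request:
apply_moves(plan="0.03 0 0 0 0 0;0.03 0 0 0 0 0;0.03 0 0 0 0 0;0.03 0 0 0 0 0;0.03 0 0 0 0 0")

```text
time_s: 13.2
position: [0.5603, -0.0386, 0.0187]
tcp_rot: [[0.067, 0.998, -0.001], [0.998, -0.067, -0.003], [-0.003, -0.0, -1.0]]
force: [-3.0, -14.2, 0.8]
opening: 0.115
grasp_force: 7.4
```

Request:
apply_moves(plan="0.03 0 0 0 0 0;0.03 0 0 0 0 0;0.03 0 0 0 0 0;0.03 0 0 0 0 0;0.03 0 0 0 0 0")

```text
time_s: 13.62
position: [0.5613, -0.0321, 0.0188]
tcp_rot: [[0.067, 0.998, 0.0], [0.998, -0.067, -0.004], [-0.004, 0.001, -1.0]]
force: [-2.2, -11.1, -1.2]
opening: 0.116
grasp_force: 5.6
```

Request:
apply_moves(plan="0.03 0 0 0 0 0;0.03 0 0 0 0 0;0.03 0 0 0 0 0;0.03 0 0 0 0 0;0.03 0 0 0 0 0")

```text
time_s: 14.03
position: [0.5614, -0.0232, 0.0186]
tcp_rot: [[0.068, 0.998, -0.0], [0.998, -0.068, -0.002], [-0.002, -0.0, -1.0]]
force: [-2.2, -9.1, 0.1]
opening: 0.116
grasp_force: 4.1
```

Request:
apply_moves(plan="0.03 0 0 0 0 0;0.03 0 0 0 0 0;0.03 0 0 0 0 0;0.03 0 0 0 0 0;0.03 0 0 0 0 0")

```text
time_s: 14.45
position: [0.5619, -0.0157, 0.0186]
tcp_rot: [[0.068, 0.998, -0.0], [0.998, -0.068, -0.002], [-0.002, -0.0, -1.0]]
force: [-2.3, -7.7, -0.4]
opening: 0.118
grasp_force: 4.2
```

Request:
apply_moves(plan="0.03 0 0 0 0 0;0.03 0 0 0 0 0;0.03 0 0 0 0 0;0.03 0 0 0 0 0")

```text
time_s: 14.78
position: [0.5623, -0.0097, 0.0186]
tcp_rot: [[0.068, 0.998, -0.001], [0.998, -0.068, -0.002], [-0.002, -0.0, -1.0]]
force: [-1.1, -8.0, -1.2]
opening: 0.114
grasp_force: 4.2
```

Request:
apply_moves(plan="0.02 0 0 0 0 0;0.02 0 0 0 0 0;0.02 0 0 0 0 0;0.02 0 0 0 0 0;0.02 0 0 0 0 0;0.02 0 0 0 0 0")

```text
time_s: 15.28
position: [0.5626, -0.0037, 0.0186]
tcp_rot: [[0.068, 0.998, -0.001], [0.998, -0.068, -0.002], [-0.002, -0.001, -1.0]]
force: [-2.4, -6.6, -0.2]
opening: 0.112
grasp_force: 3.5
```

Request:
apply_moves(plan="0.02 0 0 0 0 0;0.02 0 0 0 0 0;0.02 0 0 0 0 0;0.02 0 0 0 0 0")

```text
time_s: 15.62
position: [0.563, 0.0005, 0.0186]
tcp_rot: [[0.068, 0.998, -0.001], [0.998, -0.068, -0.002], [-0.002, -0.0, -1.0]]
force: [-1.3, -7.4, -0.6]
opening: 0.115
grasp_force: 4.1
```

Request:
apply_moves(plan="0.02 0 0 0 0 0;0.02 0 0 0 0 0;0.01 0 0 0 0 0")

```text
time_s: 15.87
position: [0.5631, 0.003, 0.0186]
tcp_rot: [[0.068, 0.998, -0.001], [0.998, -0.068, -0.002], [-0.002, -0.001, -1.0]]
force: [-1.5, -7.5, -0.0]
opening: 0.117
grasp_force: 4.1
```

Request:
apply_moves(plan="0.02 0 0 0 0 0;0.02 0 0 0 0 0;0.02 0 0 0 0 0")

```text
time_s: 16.12
position: [0.5633, 0.0059, 0.0186]
tcp_rot: [[0.068, 0.998, -0.001], [0.998, -0.068, -0.002], [-0.002, -0.001, -1.0]]
force: [-1.3, -6.9, 0.2]
opening: 0.111
grasp_force: 4.1
```

Request:
apply_moves(plan="0.02 0 0 0 0 0;0.02 0 0 0 0 0")

```text
time_s: 16.28
position: [0.5634, 0.008, 0.0186]
tcp_rot: [[0.068, 0.998, -0.001], [0.998, -0.068, -0.002], [-0.002, -0.001, -1.0]]
force: [-0.4, -8.1, -0.1]
opening: 0.118
grasp_force: 4.1
```

Request:
apply_moves(plan="0.02 0 0 0 0 0;0.02 0 0 0 0 0")

```text
time_s: 16.45
position: [0.5635, 0.0099, 0.0186]
tcp_rot: [[0.068, 0.998, -0.001], [0.998, -0.068, -0.002], [-0.002, -0.001, -1.0]]
force: [-1.7, -8.4, -0.0]
opening: 0.115
grasp_force: 4.1
```

Request:
apply_moves(plan="0.02 0 0 0 0 0;0.02 0 0 0 0 0")

```text
time_s: 16.62
position: [0.5637, 0.0119, 0.0186]
tcp_rot: [[0.068, 0.998, -0.001], [0.998, -0.068, -0.002], [-0.002, -0.001, -1.0]]
force: [-1.8, -8.0, 0.1]
opening: 0.115
grasp_force: 4.2
```

Request:
apply_moves(plan="0.02 0 0 0 0 0;0.02 0 0 0 0 0")

```text
time_s: 16.78
position: [0.5639, 0.0143, 0.0186]
tcp_rot: [[0.069, 0.998, -0.001], [0.998, -0.069, -0.001], [-0.001, -0.001, -1.0]]
force: [-1.1, -6.4, -1.2]
opening: 0.115
grasp_force: 2.9
```

Request:
apply_moves(plan="0.02 0 0 0 0 0;0.02 0 0 0 0 0")

```text
time_s: 16.95
position: [0.564, 0.0159, 0.0185]
tcp_rot: [[0.068, 0.998, -0.001], [0.998, -0.068, -0.002], [-0.002, -0.001, -1.0]]
force: [-1.0, -9.4, -0.1]
opening: 0.112
grasp_force: 4.9
```

Request:
apply_moves(plan="0.01 0 0 0 0 0;0 0 0 0 0 0")

```text
time_s: 17.12
position: [0.564, 0.016, 0.0185]
tcp_rot: [[0.068, 0.998, -0.001], [0.998, -0.068, -0.002], [-0.002, -0.001, -1.0]]
force: [-1.4, -9.8, -0.3]
opening: 0.113
grasp_force: 4.6
```

Request:
apply_moves(plan="0.01 0 0 0 0 0;0 0 0 0 0 0")

```text
time_s: 17.28
position: [0.5641, 0.0162, 0.0185]
tcp_rot: [[0.068, 0.998, -0.001], [0.998, -0.068, -0.003], [-0.003, -0.001, -1.0]]
force: [-1.3, -10.1, -1.1]
opening: 0.117
grasp_force: 5.2
```

Request:
apply_moves(plan="0.01 0 0 0 0 0;0 0 0 0 0 0")

```text
time_s: 17.45
position: [0.564, 0.0163, 0.0185]
tcp_rot: [[0.067, 0.998, -0.001], [0.998, -0.067, -0.003], [-0.003, -0.001, -1.0]]
force: [-1.3, -11.9, -1.5]
opening: 0.116
grasp_force: 5.7
```

Request:
apply_moves(plan="0.01 0 0 0 0 0;0 0 0 0 0 0;0 0 0 0 0 0")

```text
time_s: 17.7
position: [0.5641, 0.0166, 0.0185]
tcp_rot: [[0.067, 0.998, -0.001], [0.998, -0.067, -0.003], [-0.003, -0.001, -1.0]]
force: [-1.0, -11.4, -1.1]
opening: 0.117
grasp_force: 6.2
```

```bash
python3 - <<'E'
from h import *
F=[]
for i in range(6):
    capture("top"); s=bot.read_state(); F.append([*(s["tcp_rot"].T@s["force"])[:1],s["grasp_force"]])
print(np.mean(F,0),np.std(F,0),s["time_s"],todock(s["position"]))
E
```

```text
[-12.26689937   6.20869976] [0.68452286 0.00341883] 18.0 [ 0.0223111  -0.00014868  0.01854223]
```

Request:
apply_moves(plan="0.01 0 0 0 0 0;0 0 0 0 0 0;0 0 0 0 0 0;0 0 0 0 0 0;0 0 0 0 0 0;0 0 0 0 0 0")

```text
time_s: 18.5
position: [0.5641, 0.0168, 0.0185]
tcp_rot: [[0.067, 0.998, -0.001], [0.998, -0.067, -0.004], [-0.004, -0.001, -1.0]]
force: [-2.2, -13.1, -0.1]
opening: 0.115
grasp_force: 6.8
```

Request:
apply_moves(plan="-0.04 0 0 0 0 0;-0.04 0 0 0 0 0;-0.04 0 0 0 0 0;-0.04 0 0 0 0 0;-0.02 0 0 0 0 0;0 0 0 0 0 0;0 0 0 0 0 0")

```text
time_s: 19.08
position: [0.5638, 0.0109, 0.0186]
tcp_rot: [[0.069, 0.998, 0.0], [0.998, -0.069, 0.0], [0.0, 0.0, -1.0]]
force: [0.0, -0.7, 0.0]
opening: 0.114
grasp_force: 0.0
```

Contact is gone, so I lift straight up and then move clear to look.

Request:
apply_moves(plan="0 0 -0.1 0 0 0;0 0 -0.2 0 0 0;0 0 -0.3 0 0 0;0 0 -0.4 0 0 0;0 0 -0.5 0 0 0;0 0 -0.5 0 0 0;0 0 -0.5 0 0 0;0 0 -0.5 0 0 0;0 0 -0.3 0 0 0;0 0 0 0 0 0")

```text
time_s: 19.92
position: [0.5663, 0.0105, 0.1883]
tcp_rot: [[0.069, 0.998, 0.009], [0.998, -0.069, -0.001], [-0.001, 0.009, -1.0]]
force: [-0.0, 0.1, -0.5]
opening: 0.114
grasp_force: 0.0
```

Request:
apply_moves(plan="-0.4 0 0 0 0 0;-0.6 0 0 0 0 0;-0.6 0 0 0 0 0;-0.6 0 0 0 0 0;-0.6 0 0 0 0 0;-0.6 0 0 0 0 0;-0.6 0 0 0 0 0;-0.4 0 0 0 0 0;0 0 0 0 0 0;0 0 0 0 0 0")

```text
time_s: 20.75
position: [0.5479, -0.2095, 0.1829]
tcp_rot: [[0.071, 0.997, -0.001], [0.997, -0.071, 0.001], [0.001, -0.001, -1.0]]
force: [-0.5, 0.2, 0.5]
opening: 0.115
grasp_force: 0.0
```

```bash
python3 - <<'E'
from h import *
im=capture("top"); im2=capture("side")
a=cv2.resize(im[150:230,180:340,::-1],(600,300)); b=cv2.resize(im2[170:260,190:310,::-1],(400,300))
cv2.imwrite("pics/t6.png",np.vstack([a,np.pad(b,((0,0),(0,200),(0,0)))]))
s=bot.read_state();print(s["time_s"],s["position"],s["force"])
for c in blobs("top",im=im):
    r=cv2.minAreaRect(c); print(todock(plane("top",[r[0]],.046)[0]).round(4),r)
E
```

```text
20.85 [ 0.54798771 -0.20769431  0.18303575] [0.46255774 0.41454258 0.45841916]
[-0.3606  0.2284  0.046 ] ((394.0599670410156, 296.5799865722656), (11.313709259033203, 39.03229904174805), 8.130102157592773)
[-0.4292  0.0761  0.046 ] ((426.12066650390625, 236.44825744628906), (10.21324348449707, 16.71257972717285), 21.801410675048828)
[-0.107   0.0029  0.046 ] ((298.36474609375, 194.98770141601562), (31.325366973876953, 23.267684936523438), 5.19442892074585)
[ 0.0692 -0.0005  0.046 ] ((227.23170471191406, 187.08535766601562), (30.710195541381836, 21.873977661132812), 4.969740867614746)
```

View pics/t6.png

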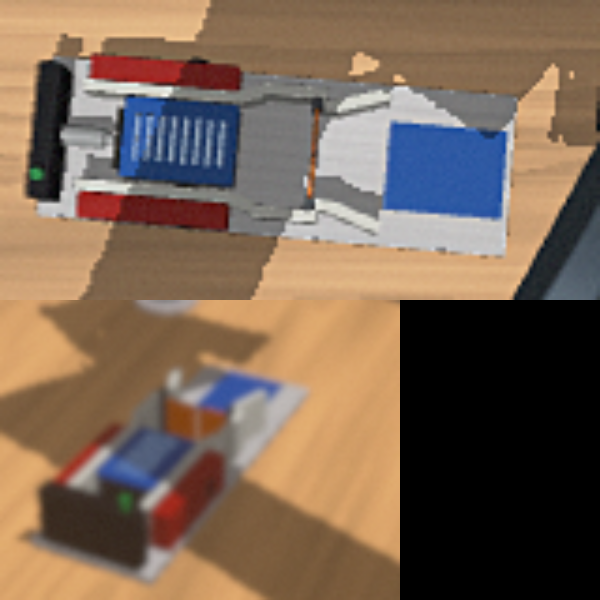

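The cassette is in its bay against the pad: its lid is centred at crop (180,140), about dock x = 69 mm. The gate is shut across the lane at (314,150) and the fingers are clear.

```bash
python3 -c "
from rig import bot
print(bot.hand_in())"
```

```text
the job is handed in; nothing more can be done
None
```

I handed the job in, though no verdict came back: the cassette sits in its bay at about dock x = 69 mm, pressed on the pad with an estimated 7 N for about half a second, and the gate looks shut behind it with the fingers clear.

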